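Clamp the knee housing, hold its cover over the screw holes

ROBOT

A 6-joint arm with a two-finger parallel gripper is mounted at the origin on the work surface. World frame = base frame: x ahead of the robot, y to its left, z up, the work surface at z = 0. Lengths are in m, angles in rad, forces in N, time in s.
With the tool pointing down it reaches from about 0.425 to 0.925 m from the base axis. Payload 12.5 kg.
Tool frame: the origin (TCP) lies midway between the tips of the shut fingers; the grasp point (between the pads) lies 19 mm behind it; z points along the fingers, x is the direction in which the jaws open and shut, and the axes are right-handed (so a half turn about z gives the same grasp; the last joint's range is limited). The gripper opens to 85 mm and grips with 20 to 120 N. Pads are 22 mm wide; open, the fingers measure 114 mm over their backs; the gripper's body (76 mm by 85 mm) begins 54 mm behind the grasp point. The pads swing forward as they close: fully open they stand 13 mm farther back than shut.
Start: joints at [-1.374, 0.491, 1.559, -0, 1.092, -0.106], TCP at [0.186, -0.597, 0.231] pointing down, gripper open.
Joint ranges: [-3.1, 3.1], [-0.84, 2.19], [0.05, 2.79], [-1.13, 4.28], [0.06, 2.93], [-2.69, 2.69]. Speed limits (rad/s): [2.22, 2.22, 2.79, 3.14, 3.14, 3.14].

INTERFACE

Orientations are given as a 3x3 rotation matrix whose columns are the frame's x, y, z axes.
In Python, from plant import * gives the robot as it stands. Calls block until the motion is done:
- goto(position, orientation): joint-space move of the TCP to a pose.
- move_l(position, attitude=None, rate=0.15, f_stop=None): straight line of the TCP; attitude=None keeps the orientation; rate is the mean speed in m/s. With f_stop (N) it stops when the force on the tool has changed by that much, and returns True; else False.
- goto_joints(angles): joint-space move.
- gripper_to(opening, force=None): opening from 0.0 (shut) to 1.0 (fully open); force is the grip in N (None keeps the last); returns when the fingers have stopped.
- hold(seconds).
- solve_ik(position, orientation): joint angles nearest the present ones, or None.
- camera(name): name is "scene" or "top" or "wrist"; returns the picture (480x640x3 uint8, red, green, blue); there is no depth.
- camera_info(name): a dict with "vertical_fov" (degrees; the focal length in pixels is half the picture's height over the tangent of half this angle, whatever the lens; pixels are square), "cx", "cy" (the principal point, pixels), "T" (4x4, takes a point from camera to world coordinates). Camera axes: x right, y down, z forward; pixel columns grow to the right and rows downward; lengths in m; the calibration is good to about 2 mm. A picture is of the moment at which its call begins: read the wrist's pose just before it. camera_info takes no time and is no camera call; for the wrist camera it gives the pose at the moment of the call.
A pose or a line that the arm cannot do raises Unreachable and nothing moves.
- hand_in(): hands the job in, once; it reports no verdict.
Readings, each from a call of its own:
- read_clock(): time.
- read_q(): joint angles.
- read_joint_vel(): joint speeds.
- read_effort(): joint torques, N m.
- read_tool_pos(): TCP position.
- read_orientation(): TCP orientation.
- read_force(): force on the tool from outside, world axes, zero at the start.
- read_wrist_torque(): the same for the moment, N m.
- read_opening(): opening from 0.0 (shut) to 1.0 (fully open).
Only numpy, scipy, OpenCV 4.12 (cv2) and the standard library are available. Lean on these libraries where they do the work, as an engineer would, in place of code of your own. Each camera call takes 0.05 s, during which the arm holds its last target. There are 200 camera calls.

TASK

First press the stand's sprung clamp lever down until its detent holds it by itself, and take the hand off it. Then pick up the rectangular cover plate by its grip block and hold it level, hovering about 15 mm above the top of the knee housing, with its four screw holes straight over the housing's four threaded holes (either way round), without ever letting the plate touch the stand or housing. Finish holding it there, still, so that I can start the screws: do not put it down or let go, keep the lever latched, and leave the round blank cover, the screwdriver and the bottle where they are.

Things in the scene. Friction and masses are not known exactly. Their poses are not given: they have to be found in the camera images.
- stand: Fixed stand (place and yaw vary): steel base 200 x 190 x 15 mm with an aluminium knee housing 110 (x) x 80 (y) mm, flat top 85 mm above the bench. Origin: on the bench under the housing's middle; z up; x along the 110 mm side towards its round tube socket. The clamp lever runs parallel to x along the +y side: pivot at x +90, y +85, z 50 mm, arm pointing to -x.
- clamp_lever (a joint): Lever angle in rad: 0 = raised 0.6 rad (34 degrees) above level, kept there by its spring; 0.6 = level, on its stop. Pressing the paddle needs about 2 N at first, 7 N near 0.3; past about 0.5 a sprung ball detent snaps over it, pulls it to 0.6 and holds it. Let go earlier, it springs up again.
- lever_pad (a point): Centre of the top face of the black paddle (50 x 36 x 12 mm) at the lever's free end, 135 mm along the arm from the pivot and 6 mm above its axis. It swings in an arc: raised it is 131 mm above the bench, latched 56 mm and then at stand x -45, y +85 mm (27 mm farther to -x than raised).
- cover: Loose rectangular aluminium plate 110 (x) x 80 (y) x 6 mm, about 0.3 kg, flat on the bench. Origin: centre of its underside; z up. In its middle stands the grip block, 46 mm long along x, 30 mm thick along y, its top 40 mm above the plate's underside. Four 9 mm through holes at x +-44, y +-29 mm.
- hole0 (a point): Cover's screw hole at its x -44, y -29 mm, on the underside.
- hole2 (a point): Cover's screw hole at its x +44, y +29 mm (diagonally across from hole0), on the underside.
- thread0 (a point): Mouth of the housing's threaded hole (6 mm) at stand x -44, y -29 mm, 85 mm above the bench. The housing has four, at x +-44, y +-29 mm: the same rectangle as the cover's holes.
- thread2 (a point): Mouth of the housing's threaded hole at stand x +44, y +29 mm, diagonally across from thread0.
- blank: Bystander: loose round aluminium blanking cover, 90 mm across, 6 mm thick, without holes, with a round 34 mm knob to 36 mm height. Origin: centre of its underside. It and the cover plate may have swapped places.
- screwdriver: Bystander: screwdriver with black handle, lying on the bench beyond the stand. Origin: on the bench under its middle.
- oil: Bystander: white plastic bottle 44 mm across, 110 mm high, standing beyond the work. Origin: centre of its underside.
There are look-alikes about, which are no part of the job. What is shaped like the cover but purple is not meant.

How it is judged:
On the way, in this order (a step that is already met when the one before it is completed fails the run):
1. the lever is latched by its detent with the hand off it (value of joint clamp_lever above 0.54 rad and contact force between each of the arm, the fingers and stand below 0.1 N), for 0.2 s.
2. the cover plate is lifted off the bench (height (world z) of cover above 0.03 m and contact force between cover and the fingers above 1 N), for 0.2 s.
At the end, for the whole second after the job is handed in: The cover is held still by the fingers and by nothing else, level within 5 degrees, its underside 5 to 30 mm above the housing top, each checked hole within 5 mm horizontally of its threaded hole (either way round); the lever is still latched (above 0.54 rad) (((horizontal distance between hole0 and thread0 below 0.005 m and horizontal distance between hole2 and thread2 below 0.005 m) or (horizontal distance between hole0 and thread2 below 0.005 m and horizontal distance between hole2 and thread0 below 0.005 m)) and z of cover in the frame of stand between 0.09 and 0.115 m and angle between cover's own z axis and vertical below 0.09 rad and linear speed of cover below 0.01 m/s and angular speed of cover below 0.08 rad/s and contact force between cover and the fingers above 1 N and contact force between cover and stand below 0.1 N and contact force between cover and blank below 0.1 N and value of joint clamp_lever above 0.54 rad); the arm keeps its last pose, push and grip.
It fails at once if the cover plate touches the stand, the housing or the lever (over 1 N) (contact force between cover and stand above 1 N).
It fails at once if the round blank cover is moved by more than 20 mm (distance of blank from where it was at the start of the episode above 0.02 m).
It fails at once if the screwdriver is moved by more than 20 mm (distance of screwdriver from where it was at the start of the episode above 0.02 m).
It fails at once if the bottle is moved by more than 20 mm (distance of oil from where it was at the start of the episode above 0.02 m).
It also fails if it takes over 59 s, if anything falls off the work surface, if the arm or the gripper's body presses on something with over 40 N, if the wrist force passes 120 N, or if a joint passes its speed limit or range.

## Working session

There is one attempt and no reset: what is moved stays moved. The work goes in short steps, each a Python script; the robot and the scene stay as the last script left them, time stands still between calls to the robot, and variables do not carry over. Pictures are saved under pics/ and viewed, about 8 in all and at most 12, crops included, and the job is handed in when it is done.

```bash
mkdir -p pics; ls; python3 - <<'E'
from plant import *
import cv2
for n in ("top","scene"):
    im=camera(n); cv2.imwrite(f"pics/{n}0.png",im[:,:,::-1]); i=camera_info(n); print(n,i)
print(read_clock())
E
```

```text
pics
top {'vertical_fov': 43.34378551476449, 'cx': 324.32901979243, 'cy': 233.09567582800292, 'T': array([[ 0.02011643, -0.99500949,  0.09773145,  0.52008731],
       [-0.99978522, -0.01953247,  0.00692832, -0.02203212],
       [-0.00498481, -0.09784983, -0.99518871,  1.12380008],
       [ 0.        ,  0.        ,  0.        ,  1.        ]])}
scene {'vertical_fov': 52.52613875049872, 'cx': 322.23942443686286, 'cy': 237.66915772816793, 'T': array([[-0.24730856,  0.83136874, -0.49765902,  1.11363675],
       [ 0.96880112,  0.20357229, -0.1413602 ,  0.13319574],
       [-0.01621286, -0.5170922 , -0.85577614,  0.99160186],
       [ 0.        ,  0.        ,  0.        ,  1.        ]])}
0.1
```

View pics/top0.png

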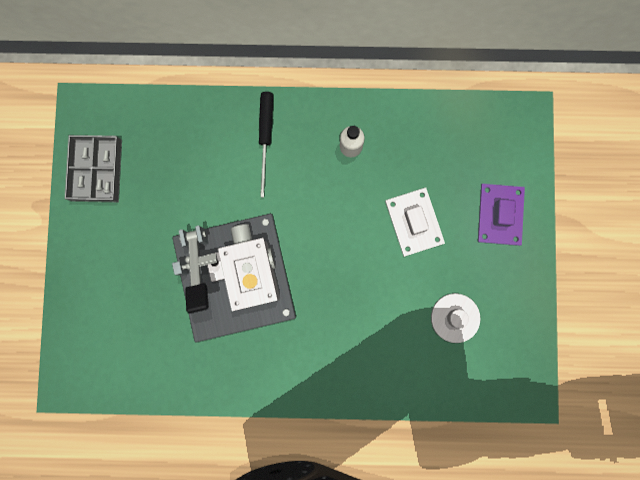

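View pics/scene0.png

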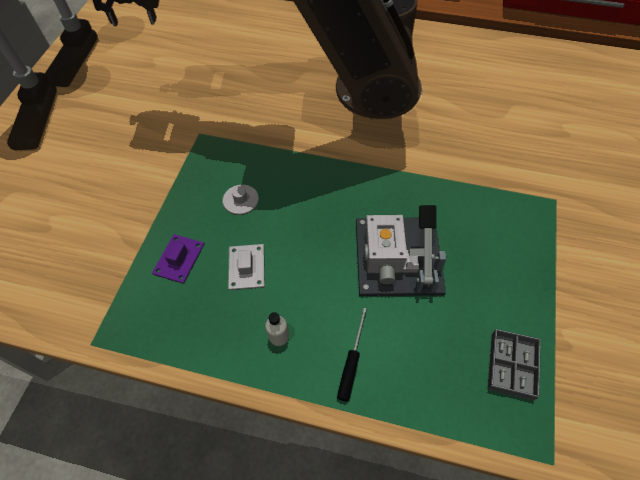

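The top view shows the stand with its housing at about (247,273), its tube socket towards the image top and the black paddle at (197,298). The white cover is at (415,221), the round blank at (457,318), the purple decoy at (501,214), the bottle at (351,140) and the screwdriver at (265,140). Next I'll measure the stand and the cover.

```bash
cat > h.py <<'E'
import numpy as np, cv2
from plant import *
def ray(px,i,z):
    f=240/np.tan(np.radians(i["vertical_fov"]/2)); T=np.array(i["T"])
    d=T[:3,:3]@np.array([(px[0]-i["cx"])/f,(px[1]-i["cy"])/f,1]); o=T[:3,3]
    return o+d*(z-o[2])/d[2]
def proj(p,i):
    f=240/np.tan(np.radians(i["vertical_fov"]/2)); T=np.array(i["T"])
    c=T[:3,:3].T@(np.array(p)-T[:3,3]); return np.array([c[0]/c[2]*f+i["cx"],c[1]/c[2]*f+i["cy"]])
def down(a):  # tool pointing down, jaw (x) axis at world yaw a
    c,s=np.cos(a),np.sin(a); return np.array([[c,s,0],[s,-c,0],[0,0,-1.]])
E
python3 - <<'E'
from h import *
im=cv2.imread("pics/top0.png"); i=camera_info("top")
hsv=cv2.cvtColor(im,cv2.COLOR_BGR2HSV)
w=((hsv[:,:,2]>185)&(hsv[:,:,1]<40)).astype(np.uint8)
for name,(x0,y0,x1,y1),z in (("cover",(375,175,455,265),.006),("housing",(205,225,290,320),.085)):
    m=np.zeros_like(w); m[y0:y1,x0:x1]=w[y0:y1,x0:x1]
    c=max(cv2.findContours(m,cv2.RETR_EXTERNAL,cv2.CHAIN_APPROX_NONE)[0],key=cv2.contourArea)
    b=cv2.boxPoints(cv2.minAreaRect(c)); P=np.array([ray(p,i,z)[:2] for p in b])
    print(name,b.round(1).tolist(),P.round(4).tolist(),"c",P.mean(0).round(4),[np.linalg.norm(P[k]-P[k-1]).round(4) for k in range(4)],[np.degrees(np.arctan2(*(P[k]-P[k-1])[::-1])).round(1) for k in range(4)])
hs=[cv2.resize(im[y:y+110,x:x+130],None,fx=6,fy=6,interpolation=cv2.INTER_CUBIC)[:600,:780] for x,y in((170,215),)]
cv2.imwrite("pics/crop1.png",hs[0])
E
```

```text
cover [[385.29998779296875, 199.89999389648438], [425.79998779296875, 186.39999389648438], [444.6000061035156, 242.8000030517578], [404.1000061035156, 256.29998779296875]] [[0.6944, -0.1269], [0.7214, -0.2024], [0.6162, -0.2377], [0.5896, -0.1628]] c [ 0.6554 -0.1825] [np.float64(0.1108), np.float64(0.0802), np.float64(0.111), np.float64(0.0795)] [np.float64(18.9), np.float64(-70.3), np.float64(-161.5), np.float64(109.5)]
housing [[204.3000030517578, 250.89999389648438], [262.6000061035156, 237.5], [277.1000061035156, 300.1000061035156], [218.6999969482422, 313.5]] [[0.5871, 0.1916], [0.6124, 0.0916], [0.5055, 0.0637], [0.4806, 0.1627]] c [0.5464 0.1274] [np.float64(0.1104), np.float64(0.1031), np.float64(0.1106), np.float64(0.1021)] [np.float64(15.2), np.float64(-75.8), np.float64(-165.4), np.float64(104.1)]
```

View pics/crop1.png

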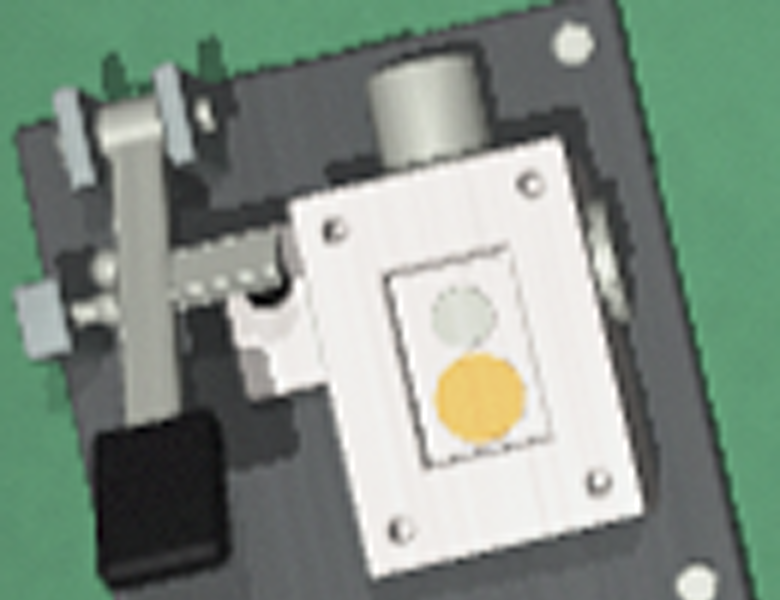

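The crop shows the four threaded holes at crop pixels (335,230), (531,184), (598,482) and (401,530), and the raised paddle at about (163,490). I'll compute the stand pose from these and go and look from close by.

```bash
python3 - <<'E'
from h import *
i=camera_info("top")
px=[((X+.5)/6-.5+170,(Y+.5)/6-.5+215) for X,Y in((335,230),(531,184),(598,482),(401,530))]
P=np.array([ray(p,i,.085)[:2] for p in px]) # (+,+),(+,-),(-,-),(-,+)
c=P.mean(0); print(P.round(4).tolist(),c,"sizes",[np.linalg.norm(P[k]-P[k-1]).round(4) for k in range(4)])
v=P[0]+P[1]-P[2]-P[3]; a=np.arctan2(v[1],v[0]); u=P[0]+P[3]-P[1]-P[2]; print(np.degrees(a),np.degrees(np.arctan2(-u[0],u[1])))
R=np.array([[np.cos(a),-np.sin(a)],[np.sin(a),np.cos(a)]])
pad=c+R@[-.018,.085]; print("pad",pad,"proj crop",(proj([*pad,.131],i)-[170,215])*6)
np.save("stand0.npy",[*c,a])
g=[*(c+R@[-.01,.03]),.28]
gripper_to(0.0); goto(g,down(a))
print(camera_info("wrist")["T"].round(3),read_tool_pos())
im=camera("wrist"); cv2.imwrite("pics/w1.png",im[:,:,::-1]); np.save("w1.npy",camera_info("wrist"),allow_pickle=True); print(read_clock(),read_q())
E
```

```text
[[0.5844, 0.155], [0.5988, 0.0991], [0.5139, 0.0773], [0.4992, 0.1331]] [0.54908416 0.11613373] sizes [np.float64(0.088), np.float64(0.0577), np.float64(0.0876), np.float64(0.0577)]
14.401523412136141 14.60091461520509
pad [0.51050895 0.19398586] proj crop [151.74733785 484.13659417]
[[ 0.969  0.237  0.067  0.516]
 [ 0.246 -0.932 -0.264  0.209]
 [-0.001  0.273 -0.962  0.422]
 [ 0.     0.     0.     1.   ]] [0.53214466 0.14212012 0.27992451]
3.7917 [ 1.41130852e-01  3.37213359e-01  1.67719777e+00 -7.17023662e-05
  1.12731078e+00 -1.09213008e-01]
```

View pics/w1.png

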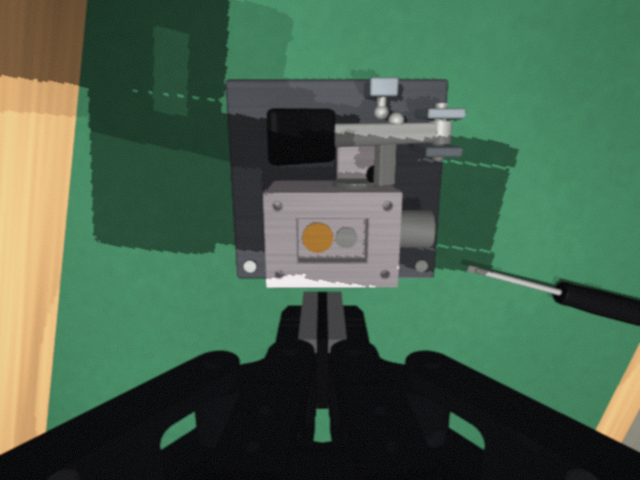

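The close view confirms it: the holes form an 88 x 58 mm rectangle at about (278,206), (388,206), (385,274) and (279,274), the paddle is near (301,136), and the path down to it is clear. I'll check the holes numerically, then press along the paddle's arc.

```bash
python3 - <<'E'
from h import *
i=np.load("w1.npy",allow_pickle=True).item()
P=np.array([ray(p,i,.085)[:2] for p in((388,206),(385,274),(279,274),(278,206))])
print("wrist est c",P.mean(0).round(4),[np.linalg.norm(P[k]-P[k-1]).round(4) for k in range(4)])
x,y,a=np.load("stand0.npy"); R=np.array([[np.cos(a),-np.sin(a)],[np.sin(a),np.cos(a)]])
v=P[0]+P[1]-P[2]-P[3]; print("yaw",np.degrees(np.arctan2(v[1],v[0])),np.degrees(a))
print("pad px pred",proj([*(np.array([x,y])+R@[-.018,.085]),.131],i))
def pad(th,dz=0):
    e=.6-th; q=np.array([x,y])+R@[.09-.135*np.cos(e)+.006*np.sin(e),.085]
    return [*q,.05+.135*np.sin(e)+.006*np.cos(e)+dz]
p=pad(0); goto([p[0],p[1],.17],down(a))
for th in np.arange(0,.651,.05):
    s=move_l(pad(min(th,.6),-.001 if th>.6 else 0),rate=.04,f_stop=30)
    print(round(th,2),s,read_tool_pos().round(4),read_force().round(1))
    if s: break
t=read_tool_pos(); move_l([t[0],t[1],.17]); 
goto([*(np.array([x,y])+R@[-.01,.03]),.28],down(a)); hold(.3)
im=camera("wrist"); cv2.imwrite("pics/w2.png",im[:,:,::-1]); print(read_clock(),read_force())
E
```

```text
wrist est c [0.5477 0.1171] [np.float64(0.0876), np.float64(0.0576), np.float64(0.0882), np.float64(0.0576)]
yaw 14.27110577800861 14.401523412136141
pad px pred [308.94944166 138.10833148]
0.0 False [0.5108 0.1941 0.1315] [0.5 0.6 1.8]
0.05 False [0.5065 0.1929 0.1255] [ 0.6 -0.5  1.2]
0.1 False [0.5029 0.1921 0.1197] [1.  0.  1.4]
0.15 False [0.4997 0.1912 0.1139] [ 1.2 -0.1  2.1]
0.2 False [0.4968 0.1905 0.1079] [0.2 0.  2.2]
0.25 False [0.4943 0.1898 0.1018] [1.6 0.2 1.5]
0.3 False [0.4922 0.1892 0.0958] [-0.3 -0.2  7.1]
0.35 False [0.4902 0.1886 0.0895] [ 2.  -1.6  8. ]
0.4 False [0.4884 0.1882 0.0828] [ 3.  -1.7  5.7]
0.45 False [0.4865 0.1879 0.076 ] [ 0.5 -0.9  2.5]
0.5 False [0.4852 0.1876 0.069 ] [ 0.  -0.7 -0.1]
0.55 False [0.4846 0.1873 0.0624] [ 0.5 -0.3  0.5]
0.6 False [0.4848 0.1874 0.0553] [0.1 0.4 8.4]
0.65 False [0.4848 0.1874 0.0553] [-0.3 -0.1  8.6]
11.3833 [ 0.05058276  0.4564106  -0.04819898]
```

View pics/w2.png

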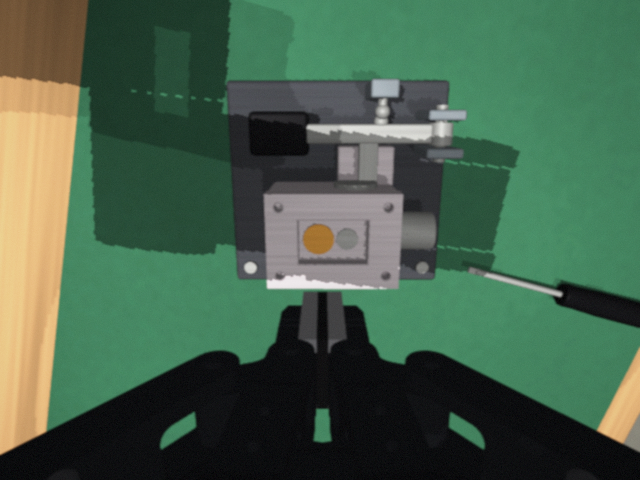

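The lever is latched: the paddle has moved to about (278,133) and looks lower, and the force trace shows the snap (8 N, then 0, then contact at z 55 mm). It stays down with the hand away. Next is the cover, open-handed, with one close look first.

```bash
python3 - <<'E'
from h import *
a=np.radians(19.1-90); c=np.array([.6554,-.1825]); n=-down(a)[:2,1]
goto([*(c-.055*n),.25],down(a)); gripper_to(1.0,40); hold(.2)
i=camera_info("wrist"); im=camera("wrist")[:,:,::-1].copy(); print(read_clock())
np.save("w3.npy",i,allow_pickle=True); cv2.imwrite("pics/w3raw.png",im)
hsv=cv2.cvtColor(im,cv2.COLOR_BGR2HSV)
notg=((hsv[:,:,1]<70)&(hsv[:,:,2]>90)).astype(np.uint8)
print("pred c px",proj([*c,.006],i))
cs=[k for k in cv2.findContours(notg,cv2.RETR_EXTERNAL,cv2.CHAIN_APPROX_NONE)[0] if cv2.contourArea(k)>2000]
for k in cs:
    b=cv2.boxPoints(cv2.minAreaRect(k)); P=np.array([ray(p,i,.006)[:2] for p in b])
    print(b.round().tolist(),P.mean(0).round(4),[np.linalg.norm(P[j]-P[j-1]).round(4) for j in range(4)],[np.degrees(np.arctan2(*(P[j]-P[j-1])[::-1])).round(1) for j in range(4)])
    cv2.drawContours(im,[k],-1,(0,0,255),1)
cv2.imwrite("pics/w3.png",im)
E
```

```text
13.7417
pred c px [322.22991802 133.75505146]
[[276.0, 315.0], [356.0, 275.0], [394.0, 350.0], [313.0, 390.0]] [ 0.477  -0.2573] [np.float64(0.0921), np.float64(0.0885), np.float64(0.0892), np.float64(0.0935)] [np.float64(42.2), np.float64(-42.7), np.float64(-134.8), np.float64(139.0)]
[[273.0, 68.0], [369.0, 68.0], [369.0, 199.0], [273.0, 199.0]] [ 0.6531 -0.1821] [np.float64(0.1112), np.float64(0.0804), np.float64(0.1112), np.float64(0.0871)] [np.float64(17.2), np.float64(-71.0), np.float64(-159.3), np.float64(109.0)]
```

View pics/w3.png

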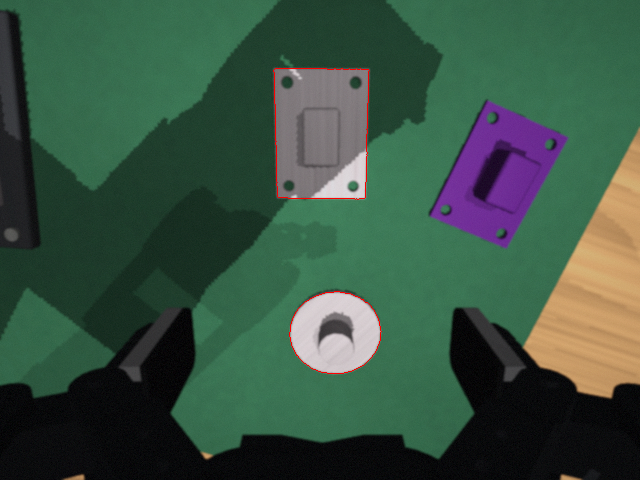

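The view shows the cover upright at (321,134) with holes at about (287,83), (355,83), (289,186) and (353,186). The blank is at (335,333) and the purple decoy is on the right. I'll refine on the holes, grasp and lift.

```bash
python3 - <<'E'
from h import *
i=np.load("w3.npy",allow_pickle=True).item(); im=cv2.imread("pics/w3raw.png"); hsv=cv2.cvtColor(im,cv2.COLOR_BGR2HSV)
H=[]
for u,v in((287,83),(355,83),(353,186),(289,186)):
    s=hsv[v-9:v+10,u-9:u+10,1]; m=(s>70).astype(float); yy,xx=np.mgrid[-9:10,-9:10]; k=(xx**2+yy**2<81); m*=k
    H.append(ray((u+(xx*m).sum()/m.sum(),v+(yy*m).sum()/m.sum()),i,.004)[:2])
H=np.array(H); print(H.round(4).tolist(),[np.linalg.norm(H[k]-H[k-1]).round(4) for k in range(4)])
c=H.mean(0); v=H[0]+H[1]-H[2]-H[3]; yaw=np.arctan2(v[1],v[0]); print(c,np.degrees(yaw))
assert np.linalg.norm(c-[.6545,-.1825])<.006 and abs(np.degrees(yaw)-19)<3
a=yaw-np.pi/2; goto([*c,.12],down(a))
print(move_l([*c,.008],rate=.08,f_stop=15),read_tool_pos())
gripper_to(0.0,60); print("open",read_opening(),read_force().round(1))
move_l([*c,.20],rate=.1); hold(.3)
print("open",read_opening(),read_force().round(2),read_tool_pos(),read_clock())
np.save("grasp.npy",[*c,yaw])
im=camera("wrist"); cv2.imwrite("pics/w4.png",im[:,:,::-1])
E
```

```text
[[0.6857, -0.1402], [0.7044, -0.1951], [0.6212, -0.2232], [0.6026, -0.1685]] [np.float64(0.0879), np.float64(0.058), np.float64(0.0878), np.float64(0.0578)]
[ 0.65349305 -0.18174133] 18.753381366887147
False [ 0.65373531 -0.18183492  0.00856686]
open 0.34431965001546705 [-0.6  0.3  2.8]
open 0.34075772433514573 [ 0.06 -0.04 -2.72] [ 0.65346361 -0.18173417  0.19987984] 18.825
```

View pics/w4.png

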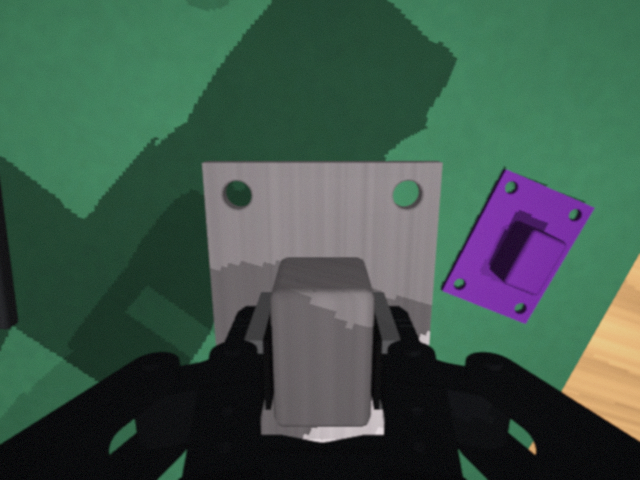

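The cover is held by its block at an opening of 29 mm, with its front holes at about (237,194) and (407,194). I'll measure the in-hand offset from these holes and carry it to a point over the housing.

```bash
python3 - <<'E'
from h import *
def holes(n,im,i,z,guess):
    g=cv2.cvtColor(im,cv2.COLOR_BGR2HSV); out=[]
    for u,v in guess:
        u,v=int(u),int(v); s=im[v-26:v+27,u-26:u+27].astype(int)
        m=((g[v-26:v+27,u-26:u+27,1]>60)|(s.max(2)<70)).astype(np.uint8)
        k=[q for q in cv2.findContours(m,cv2.RETR_EXTERNAL,cv2.CHAIN_APPROX_NONE)[0] if cv2.pointPolygonTest(q,(26,26),False)>=0]
        e=cv2.minEnclosingCircle(k[0]); out.append((u-26+e[0][0],v-26+e[0][1],e[1]))
    print(n,np.round(out,1).tolist()); return np.array([ray(p[:2],i,z)[:2] for p in out])
i=camera_info("wrist"); im=cv2.imread("pics/w4.png"); t=read_tool_pos(); O=read_orientation()
zb=t[2]-.0083
P=holes("inhand",im,i,zb+.006,[(237,194),(407,194)])
d=P[1]-P[0]; print("spacing",np.linalg.norm(d),"yaw",np.degrees(np.arctan2(d[0],-d[1])))
yaw=np.load("grasp.npy")[2]; R=lambda w:np.array([[np.cos(w),-np.sin(w)],[np.sin(w),np.cos(w)]])
off=R(yaw).T@(P.mean(0)-t[:2])-[.044,0]; print("cover centre in tool (cover axes)",off.round(4))
if np.abs(off).max()>.004: off*=0
w=np.radians(14.35); s=np.array([.5484,.1166]); q=s-R(w)@off; A=down(w-np.pi/2)
goto([*q,.20],A); hold(.2); print(read_tool_pos(),q,read_q().round(2))
move_l([*q,.1085],rate=.06,f_stop=15); hold(.5)
print(read_tool_pos(),np.degrees(np.arccos(-read_orientation()[2,2])),read_opening(),read_force().round(2),read_clock())
for n in("wrist","top","scene"): cv2.imwrite(f"pics/{n}5.png",camera(n)[:,:,::-1])
top=cv2.imread("pics/top5.png"); w_=cv2.imread("pics/wrist5.png"); sc=cv2.imread("pics/scene5.png")
f=lambda a,x,y:cv2.resize(a[y:y+100,x:x+133],(400,300),interpolation=cv2.INTER_CUBIC)
cv2.imwrite("pics/m5.png",np.vstack([np.hstack([f(top,180,215),f(sc,330,180)]),np.hstack([cv2.resize(w_,(400,300)),np.zeros((300,400,3),np.uint8)])]))
E
```

```text
inhand [[237.5, 193.5, 13.7], [406.0, 193.6, 14.1]]
spacing 0.057081606436779175 yaw 18.643387310624764
cover centre in tool (cover axes) [0.0006 0.0003]
[0.5483005  0.11529342 0.19980604] [0.54786387 0.11619725] [ 0.09  0.43  1.76 -0.    0.95  1.41]
[0.54786238 0.11619788 0.10851428] 0.0003676524195462974 0.3455597985541525 [-0.04 -0.66 -2.  ] 22.45
```

View pics/m5.png

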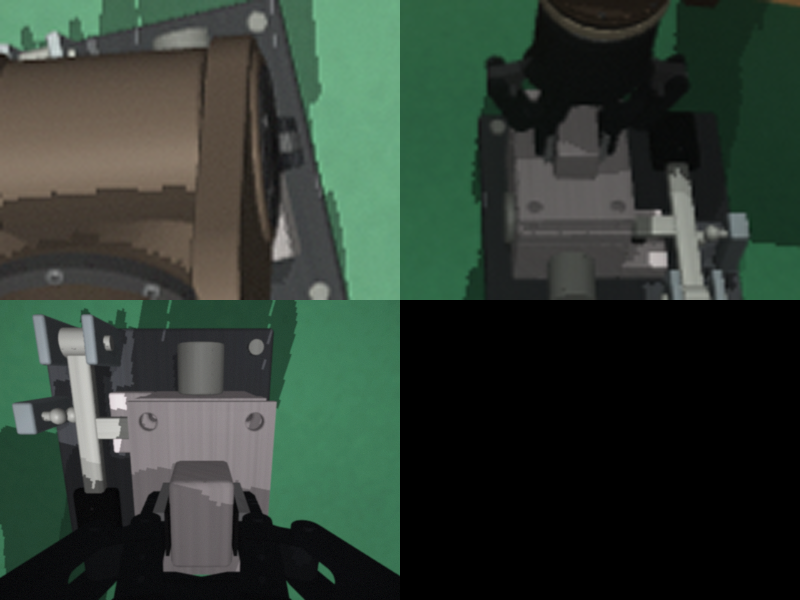

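The montage shows the plate squared over the housing with a visible gap under it, and the lever down (scene crop upper right). The scene crop shows the front holes at about (534,205) and (618,206). I'll do one independent check from the scene camera, then hand in.

```bash
python3 - <<'E'
from h import *
i=camera_info("scene"); w=np.radians(14.35); R=np.array([[np.cos(w),-np.sin(w)],[np.sin(w),np.cos(w)]]); ok=True
for (X,Y),l in(((134,205),(.044,-.029)),((218,206),(.044,.029))):
    p=ray((X/400*133+330,Y/3+180),i,.106)[:2]; e=R.T@(p-[.5484,.1166])-l; print(p.round(4),"err stand frame mm",(e*1e3).round(1)); ok&=np.linalg.norm(e)<.005
print(read_opening(),read_tool_pos(),read_joint_vel().round(4))
if ok: hand_in(); print("handed in",read_clock())
E
```

```text
[0.5979 0.0999] err stand frame mm [-0.2  0.5]
[0.5847 0.1567] err stand frame mm [1.1 0.8]
0.3393656863123192 [0.54786103 0.11618983 0.10849923] [ 0.0017 -0.0005  0.0005 -0.0005  0.0003  0.0001]
the job is handed in; nothing more can be done
the job is handed in; nothing more can be done
```

The clamp lever is latched, and the arm is holding the cover plate level over the knee housing, ready for you to start the screws. I handed the job in at about 22.5 s on the robot clock. `hand_in()` gives no verdict, so what follows rests on my own checks.

- **Lever:** I pressed it along its arc with shut fingers. The force peaked at about 8 N, fell to zero as the detent snapped, then rose again at the stop. The wrist picture taken with the hand away, and later ones, show it staying down.
- **Plate position:** By the scene camera, the two visible holes are within about 1.5 mm of the measured threaded holes. The other two are hidden by the gripper. The stand position from the top and wrist cameras differed by about 1.7 mm, so I used the average.
- **Height and level:** The underside should be about 15 mm above the housing top, worked out from the gripper height at the grasp. The tool's tilt from vertical reads practically zero.
- **Hold:** The grip was set to 60 N at about 29 mm opening, and the joints are at rest. Nothing tripped the 15 N contact stop on the way down.
- **Not checked:** The top camera's view of the plate was blocked by the arm. I did not measure the blank, screwdriver or bottle again at the end, but no planned move went near them.

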